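# Pack the stringing caddy

## Task

Pack the walnut bench caddy for a stringing job with the things standing beside it on the front bench: put the spool of copper wire over the brass spindle, stand the jar of blue beads in the deep wide well, the dropper bottle in the deep narrow well and the white tin in the shallow dish, each upright and fully down in its place, and let go of them all. Leave the spool of silver wire and the jar of red beads standing where they are.

Things in the scene. Friction and masses are not known exactly. Their poses are not given: they have to be found in the camera images.
- copper_spool: Full spool of bright copper (orange-brown) wire with black spoked flanges, the one that belongs in the caddy, standing on the front bench: 52 mm diameter, 36 mm high, open bore of 23 mm diameter through its upright axis, 0.11 kg. Origin: on the axis, at the underside; z up.
- blue_jar: Clear glass jar of blue beads with a cork stopper, standing on the front bench: body 50 mm diameter, 67 mm high with the cork (the straight glass can be gripped from about 10 to 45 mm up), 0.09 kg. Origin: centre of its underside; z up. It belongs in the caddy.
- dropper_bottle: Small amber dropper bottle with a white label and a black rubber bulb, upright: body 33 mm diameter up to about 65 mm, cap and bulb above it, 102 mm high in all, 0.07 kg. Origin: centre of its underside; z up. It belongs in the caddy.
- white_tin: Round white lidded tin, lying flat, lid up: 51 mm diameter, 25 mm high, 0.06 kg. Origin: centre of its underside; z up. It belongs in the caddy.
- spindle_insert: Fixed 76 mm square beech insert, one of four in a row (pitch 78 mm, any order) in a walnut tray 94 mm wide with walls 20 mm high. Origin: centre of its underside, 5 mm above the bench; z up, x along the row, y across it. Plate 12 mm thick; upright brass spindle at its centre, 10 mm diameter, round tip 30 mm above the plate. A spool fully down rests on the plate, 12 mm above this origin.
- jar_insert: Fixed 76 mm square beech insert, one of four in a row (pitch 78 mm, any order) in a walnut tray 94 mm wide with walls 20 mm high. Origin: centre of its underside, 5 mm above the bench; z up, x along the row, y across it. Block 26 mm high; deep wide round well at its centre, 64 mm diameter, 20 mm deep, floor 6 mm above this origin.
- bottle_insert: Fixed 76 mm square beech insert, one of four in a row (pitch 78 mm, any order) in a walnut tray 94 mm wide with walls 20 mm high. Origin: centre of its underside, 5 mm above the bench; z up, x along the row, y across it. Block 32 mm high; deep narrow round well at its centre, 48 mm diameter, 26 mm deep, floor 6 mm above this origin.
- tin_insert: Fixed 76 mm square beech insert, one of four in a row (pitch 78 mm, any order) in a walnut tray 94 mm wide with walls 20 mm high. Origin: centre of its underside, 5 mm above the bench; z up, x along the row, y across it. Low block 16 mm high; shallow round dish at its centre, 65 mm diameter, 10 mm deep, floor 6 mm above this origin.
- silver_spool: Full spool of bright silver-grey wire with black spoked flanges, a look-alike that does not belong and stays where it is, standing on the front bench: 52 mm diameter, 36 mm high, open bore of 23 mm diameter through its upright axis, 0.11 kg. Origin: on the axis, at the underside; z up.
- red_jar: Clear glass jar of red beads with a cork stopper, standing on the front bench: body 46 mm diameter, 77 mm high with the cork (the straight glass can be gripped from about 10 to 55 mm up), 0.09 kg. Origin: centre of its underside; z up. A look-alike: it does not belong in the caddy and stays where it is.
Not all that is in view belongs to the job. Leave any purple or turquoise look-alike of the dropper_bottle alone.

How it is judged:
By the outcome, as a careful person would: the job done as asked, in the order asked, and still so for the second after the job is handed in, with the robot touching nothing.
It also fails if it takes over 104 s, if anything falls off the work surface, if the arm or the gripper's body presses on something with over 40 N, if the wrist force passes 120 N, or if a joint passes its speed limit or range.

## Robot

A 7-joint arm with a two-finger parallel gripper is mounted at the origin on a cart in front of the work surface, level with it; the furniture and walls round the work are solid. World frame = base frame: x ahead of the robot, y to its left, z up, the work surface at z = 0. Lengths are in m, angles in rad, forces in N, time in s.
With the tool pointing down it reaches from about 0.425 to 1.025 m from the base axis. Payload 3.6 kg.
Tool frame: the origin (TCP) lies midway between the tips of the shut fingers; the grasp point (between the pads) lies robot.tcp_to_grasp behind it (robot.tcp_to_grasp is the distance from the TCP to the grasp point, in m); z points along the fingers, y is the line along which they close (so a half turn about z gives the same grasp; the last joint's range is limited). The gripper opens to 85 mm and grips with 20 to 120 N. Pads are 22 mm wide; open, the fingers measure 114 mm over their backs; the gripper's body (76 mm by 85 mm) begins 54 mm behind the grasp point. The pads swing forward as they close: fully open they stand 13 mm farther back than shut.
Start: joints at [-1.312, 0.591, 0.048, 1.609, -0.033, 0.943, -0.034], TCP at [0.251, 0.68, 0.231] pointing down, gripper open.
Joint ranges: [-2.69, 2.69], [-0.47, 2.24], [-1.27, 1.36], [0.19, 2.51], [-1.53, 4.68], [0.08, 2.07], [-3.09, 3.09]. Speed limits (rad/s): [2.57, 2.57, 3.14, 3.14, 3.14, 3.14, 3.14].

## Interface

Orientations are given as a unit quaternion [w, x, y, z].
In Python, from rig import robot gives the robot as it stands.
- The arm moves only by the shell command python3 -m jog 'ROWS' [FORCE]. ROWS is JSON, a list that holds one entry, the list of rows, each a list of 7 numbers: the closure in counts, from 0 (fully open) to 255 (shut), then the shift along the tool's x, y, z in mm, then the turn, a rotation vector about the tool's x, y, z in rad. In form: [[[gripper, dx, dy, dz, ax, ay, az], ...]]. A call has 1 to 10 rows; each row is the pose to reach, as a shift and turn from the pose commanded when the call began, along the tool's axes at that moment; what a row does not reach only later rows make up. A row lasts 1/12 s, in which the tool goes at most 41.7 mm and 7.16 degrees, less where a joint would pass 70% of its speed; a pose out of reach is approached as far as the arm can. A call with a gripper value outside its range is refused whole. The fingers move at their own pace and stop on an object; FORCE is the grip in N (left out, the last holds). Time passes only in rows, so rows that repeat a pose let the fingers close. It gives the time, the measured TCP pose, the force, the opening and the grip force at its end, in the units of the state.
- robot.get_obs(): the state, without advancing time (a new reading comes with each control period).
- robot.camera(name): name is "scene" or "top" or "wrist"; returns a dict with "image" (420x560x3 uint8, blue, green, red), "camera_matrix" (3x3 intrinsics, pixels), "R" (3x3) and "t" (3): a world point X has camera coordinates R X + t. Camera axes: x right, y down, z forward; pixel columns grow to the right and rows downward; lengths in m; the calibration is good to about 2 mm. A picture is of the moment at which its call begins. There is no depth.
- robot.finish_job(): hands the job in; it is judged then, once.
The state is a dict: "clock": time; "q": joint angles; "qvel": joint speeds; "effort": joint torques, N m; "position": TCP position; "tool_rot": TCP orientation; "contact_force": force on the tool from outside, world axes, zero at the start; "wrist_torque": the same for the moment, N m; "width": finger opening in m; "finger_force": force on a finger pad.
Only numpy, scipy, OpenCV 4.12 (cv2) and the standard library are available. Lean on these libraries where they do the work, as an engineer would, in place of code of your own. Each camera call takes 0.05 s, during which the arm holds its last target. There are 200 camera calls.

## Working session

There is one attempt and no reset: what is moved stays moved. The work goes in short steps, Python scripts to look and compute and a shell command to move; the robot and the scene stay as the last step left them, time stands still between calls to the robot, and variables do not carry over. Pictures are saved under pics/ and viewed, at most 15 in all, crops included, and the job is handed in when it is done.

```bash
ls; mkdir -p pics; cat > h.py <<'E'
import numpy as np, cv2
from rig import robot
def cam(n):
    c=robot.camera(n); c={k:np.asarray(v) for k,v in c.items()}; return c
def ray(c,px,z):
    K,R,t=c['camera_matrix'],c['R'],c['t'].ravel()
    o=-R.T@t; d=R.T@np.linalg.solve(K,[px[0],px[1],1.])
    return o+d*(z-o[2])/d[2]
def proj(c,X):
    p=c['camera_matrix']@(c['R']@np.asarray(X,float)+c['t'].ravel()); return p[:2]/p[2]
E
python3 - <<'E'
from h import *
o=robot.get_obs(); print(o['position'],o['tool_rot'],robot.tcp_to_grasp,o['clock'])
for n in('scene','top'):
    c=cam(n); cv2.imwrite(f'pics/{n}0.png',c['image']); np.savez(f'{n}0.npz',**c)
    print(n,-c['R'].T@c['t'].ravel(),c['camera_matrix'][0,0])
E
```

```text
pics
[0.25024274 0.67956142 0.23014231] [-1.32535595e-04  1.75490408e-01  9.84480500e-01 -1.11515678e-03] 0.0187 0.0
scene [ 0.05495066 -0.48563303  0.7007328 ] 380.1977988276741
top [ 0.37542135 -0.00459029  1.06955498] 431.77540653991593
```

View pics/top0.png

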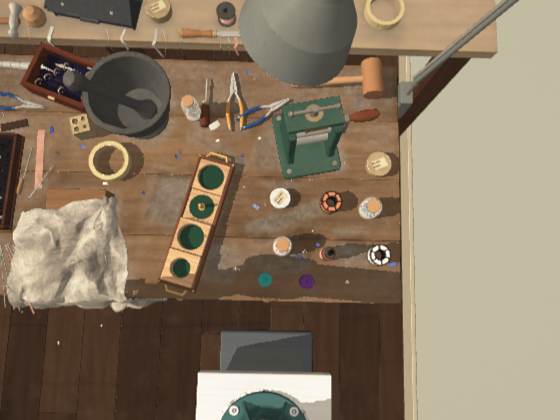

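View pics/scene0.png

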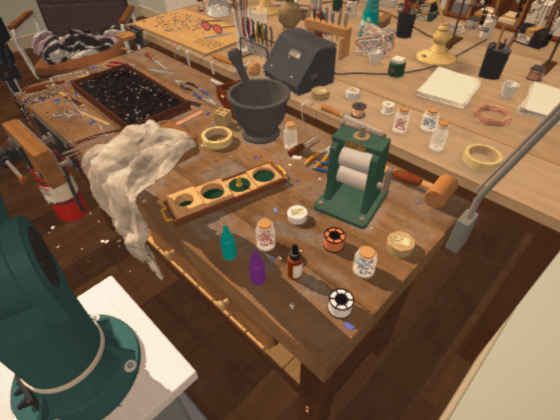

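```bash
python3 - <<'E'
from h import *
s=np.load('scene0.npz');t=np.load('top0.npz')
a=cv2.resize(s['image'][155:325,155:420],None,fx=3,fy=3,interpolation=cv2.INTER_CUBIC)[:,:795]
cv2.imwrite('pics/s1.png',a)
b=cv2.resize(t['image'][145:300,150:405],None,fx=3.1,fy=3.1,interpolation=cv2.INTER_CUBIC)
cv2.imwrite('pics/t1.png',b);print(a.shape,b.shape)
E
```

```text
(510, 795, 3) (480, 790, 3)
```

View pics/s1.png

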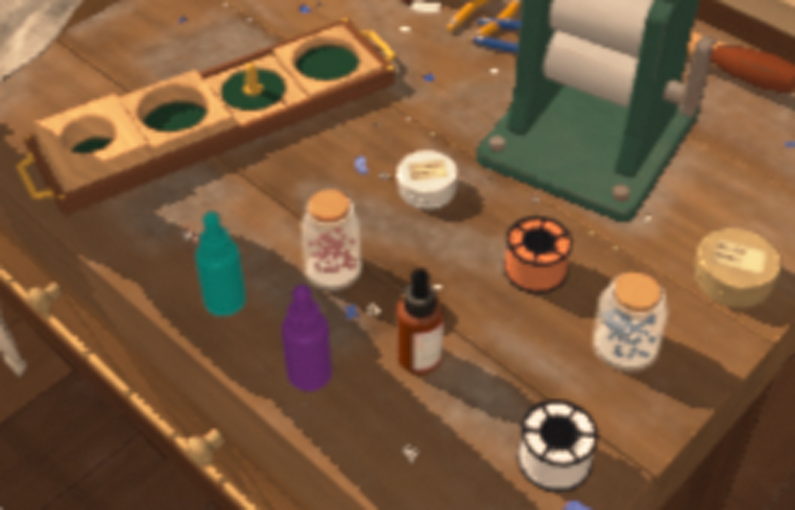

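View pics/t1.png

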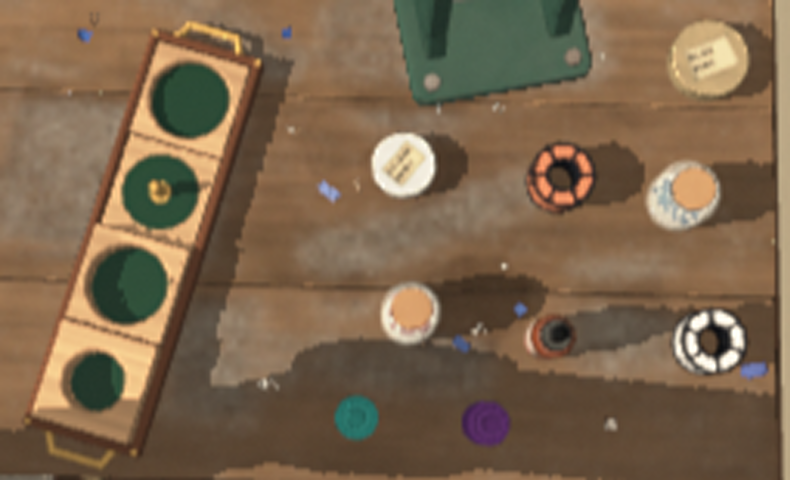

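Candidates (top image pixels):
- Copper spool (331,202), against silver (379,255).
- Blue jar (371,208), against red (282,246).
- Amber bottle (328,253), against turquoise (265,280) and purple (307,282).
- White tin (280,198), against the yellow tin (378,163).

In the caddy from the far end, I see the dish (211,177), spindle (202,207), wide well (191,237) and narrow well (180,268).

```bash
python3 - <<'E'
from h import *
t=np.load('top0.npz'); im=t['image']; hsv=cv2.cvtColor(im,cv2.COLOR_BGR2HSV)
def blob(mask,c,r=16):
    w=np.zeros_like(mask); cv2.circle(w,c,r,255,-1); m=mask&w
    m=cv2.morphologyEx(m,cv2.MORPH_CLOSE,np.ones((3,3)))
    k=max(cv2.findContours(m,cv2.RETR_EXTERNAL,cv2.CHAIN_APPROX_NONE)[0],key=cv2.contourArea)
    h=cv2.convexHull(k); (e,ax,_)=cv2.fitEllipse(h) if len(h)>=5 else cv2.minAreaRect(h)
    M=cv2.moments(h); return (M['m10']/M['m00'],M['m01']/M['m00']),e,ax
R=lambda lo,hi:cv2.inRange(hsv,lo,hi)
green=R((60,60,20),(95,255,255)); white=R((0,0,130),(180,90,255)); cork=R((8,90,150),(18,200,255)); orange=R((0,110,120),(14,255,255)); dark=R((0,0,0),(180,255,60))
for n,m,c,r,z in [('dish',green,(211,177),19,.021),('plate',green,(202,207),19,.017),('jarw',green,(191,237),19,.031),('botw',green,(180,268),15,.037),
 ('tin',white,(280,198),13,.025),('cop',orange|dark,(331,202),12,.036),('copbore',dark,(331,202),6,.036),('blue',cork,(373,206),10,.067),('red',cork,(282,245),10,.077),('bulb',dark,(330,253),7,.1),('silver',white,(379,255),13,.036),
 ('turq',R((75,120,60),(95,255,255)),(265,280),12,.06),('purp',R((130,80,40),(160,255,255)),(307,282),12,.06)]:
    g,e,ax=blob(m,c,r); p=ray(t,g,z); print(n,np.round(g,1),np.round(e,1),np.round(ax,1),np.round(p[:2],4), np.round(np.array(ax)*np.linalg.norm(ray(t,(g[0]+1,g[1]),z)-p)*1e3,1))
E
```

```text
dish [210.9 176.9] [211. 177.] [22.1 23.3] [0.6194 0.1458] [54.7 57.5]
plate [201.2 206.5] [201.2 206.5] [22.1 23. ] [0.5453 0.1672] [54.2 56.4]
jarw [191.2 236.8] [191.2 236.7] [22.  23.4] [0.4687 0.1855] [52.6 56.1]
botw [180.9 267.8] [181.  267.7] [15.6 16.9] [0.3939 0.205 ] [36.7 39.8]
tin [279.7 197.1] [279.8 196.9] [20.6 23.5] [ 0.5723 -0.0256] [50.6 57.8]
cop [330.5 202.4] [330.5 202.5] [21.6 22.5] [ 0.5602 -0.1491] [52.6 54.9]
copbore [331.4 200.7] [331.2 201.1] [9.4 9.9] [ 0.5643 -0.1514] [22.9 24.1]
blue [373.5 204.8] [373.2 204.3] [13.4 16.1] [ 0.5512 -0.2467] [31.9 38.1]
red [282.4 244.3] [282.5 244.2] [13.1 13.3] [ 0.4521 -0.0331] [30.1 30.7]
bulb [330.5 252. ] [330.5 252. ] [5.1 6.7] [ 0.4355 -0.1408] [11.5 15. ]
silver [378.2 254.8] [378.2 254.8] [20.1 23.2] [ 0.4353 -0.2645] [48.4 56. ]
turq [264.6 279.2] [264.5 279.2] [12.7 13.2] [0.3717 0.0062] [29.5 30.6]
purp [306.2 281.1] [306.3 281.1] [14.  15.2] [ 0.3693 -0.0902] [32.6 35.3]
```

```bash
cat >> h.py <<'E'
from scipy.spatial.transform import Rotation as Ro
ANG=75.3
def go(x,y,z,ang=ANG):
    "tool-frame shift (mm) and turn to reach TCP x,y,z, tool down, tool y axis at ang deg"
    o=robot.get_obs(); q=np.array(o['tool_rot']); Rc=Ro.from_quat(q[[1,2,3,0]])
    a=np.radians(ang); yv=np.array([np.cos(a),np.sin(a),0]); zv=np.array([0,0,-1.]); 
    Rt=Ro.from_matrix(np.column_stack([np.cross(yv,zv),yv,zv]))
    d=Rc.inv().apply(np.array([x,y,z])-o['position'])*1e3
    print('go',np.round(d,1),np.round((Rc.inv()*Rt).as_rotvec(),3))
def st():
    o=robot.get_obs(); print('t',round(o['clock'],2),'pos',np.round(o['position'],4),'F',np.round(o['contact_force'],1),'w',round(float(o['width']),4),'ff',np.round(o['finger_force'],1))
E
python3 - <<'E'
from h import *
t=np.load('top0.npz')
print('mill base',[np.round(ray(t,p,0.01)[:2],3) for p in((284,177),(341,170))])
go(.53,-.145,.2); go(.45,.25,.23)
E
```

```text
mill base [array([ 0.627, -0.036]), array([ 0.648, -0.179])]
go [-547.4 -677.2   31.7] [-0.002  0.    -0.096]
go [-335.9 -334.2    1. ] [-0.002  0.    -0.096]
```

```bash
python3 -m jog '[[[0,-336,-334,0,0,0,-0.096],[0,-336,-334,0,0,0,-0.096],[0,-336,-334,0,0,0,-0.096],[0,-336,-334,0,0,0,-0.096],[0,-336,-334,0,0,0,-0.096],[0,-336,-334,0,0,0,-0.096],[0,-336,-334,0,0,0,-0.096],[0,-336,-334,0,0,0,-0.096],[0,-336,-334,0,0,0,-0.096],[0,-336,-334,0,0,0,-0.096]]]'
python3 -c "
from h import *
st();go(.53,-.145,.2)"
```

```text
clock: 0.93
position: [0.4265, 0.3005, 0.2311]
tool_rot: [-0.0, 0.128, 0.992, -0.0]
contact_force: [0.9, 0.1, 0.0]
width: 0.0854
finger_force: 0.0
t 0.93 pos [0.4265 0.3005 0.2311] F [0.9 0.1 0. ] w 0.0854 ff 0.0
go [-213.1 -404.6   31.3] [-0. -0.  0.]
```

```bash
python3 -m jog '[[[0,-213,-405,31,0,0,0],[0,-213,-405,31,0,0,0],[0,-213,-405,31,0,0,0],[0,-213,-405,31,0,0,0],[0,-213,-405,31,0,0,0],[0,-213,-405,31,0,0,0],[0,-213,-405,31,0,0,0],[0,-213,-405,31,0,0,0],[0,-213,-405,31,0,0,0],[0,-213,-405,31,0,0,0]]]' >/dev/null
python3 -m jog '[[[0,-40,-50,0,0,0,0],[0,-40,-50,0,0,0,0],[0,-40,-50,0,0,0,0],[0,-40,-50,0,0,0,0]]]' >/dev/null
python3 -c "
from h import *
st();c=cam('wrist');cv2.imwrite('pics/w1.png',c['image']);np.savez('w1.npz',**c)
print(-c['R'].T@c['t'].ravel());
for n,p in dict(cop=(.564,-.151,.036),blue=(.553,-.248,.067),bulb=(.4355,-.1408,.1),tin=(.5745,-.026,.025)).items(): print(n,proj(c,p))
go(.564,-.151,.1)"
```

```text
t 2.1 pos [ 0.5459 -0.1626  0.2027] F [-0.3  0.2  0.2] w 0.0852 ff 0.0
[ 0.47069501 -0.14319435  0.34484815]
cop [295.80613701 209.55517613]
blue [193.2813229  233.79222514]
bulb [269.9355799   61.70890938]
tin [416.59738545 185.89599719]
go [-15.7  14.  102.6] [ 0.    -0.002 -0.001]
```

View pics/w1.png

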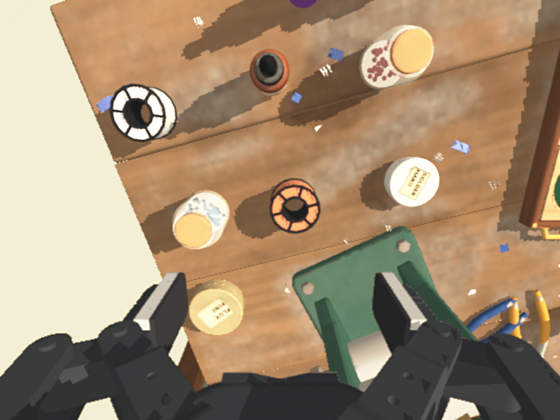

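The wrist view confirms the choices: copper bore (295,207), blue jar cork (194,231), bulb (269,65), tin lid (414,182). The predicted pixels agree to within about 4 px.

```bash
python3 -c "
from h import *
c=np.load('w1.npz')
for n,p,z in (('cop',(295.5,207),.036),('blue',(194,231),.067),('bulb',(269,65),.1),('body',(270,70),.065),('tin',(414,182),.025)): print(n,ray(c,p,z))
go(.5635,-.1505,.1);go(.5635,-.1505,.007)"
```

```text
cop [ 0.56131782 -0.15064918  0.036     ]
blue [ 0.55055485 -0.2464295   0.067     ]
bulb [ 0.4373565  -0.14199018  0.1       ]
body [ 0.43633677 -0.14201851  0.065     ]
tin [ 0.569783  -0.0280206  0.025    ]
go [-15.1  14.3 102.6] [ 0.    -0.002 -0.001]
go [-15.2  14.3 195.6] [ 0.    -0.002 -0.001]
```

```bash
python3 -m jog '[[[0,-13,14,30,0,0,0],[0,-13,14,70,0,0,0],[0,-13,14,110,0,0,0],[0,-13,14,145,0,0,0],[0,-13,14,170,0,0,0],[0,-13,14,187,0,0,0],[0,-13,14,196,0,0,0],[0,-13,14,196,0,0,0],[0,-13,14,196,0,0,0]]]' 40
python3 -m jog '[[[255,0,0,0,0,0,0],[255,0,0,0,0,0,0],[255,0,0,0,0,0,0],[255,0,0,0,0,0,0],[255,0,0,0,0,0,0],[255,0,0,0,0,0,0],[255,0,0,0,0,0,0],[255,0,0,0,0,0,0]]]' 40
```

```text
clock: 2.9
position: [0.5622, -0.1494, 0.0074]
tool_rot: [-0.0, 0.127, 0.992, 0.0]
contact_force: [-1.2, -0.2, -0.1]
width: 0.0853
finger_force: 0.0
clock: 3.57
position: [0.5631, -0.1509, 0.0089]
tool_rot: [0.001, 0.128, 0.992, -0.0]
contact_force: [-1.3, 0.1, 7.4]
width: 0.0511
finger_force: 40.8
```

```bash
python3 -m jog '[[[255,0,0,-20,0,0,0],[255,0,0,-60,0,0,0],[255,0,0,-100,0,0,0],[255,0,0,-120,0,0,0],[255,0,0,-120,0,0,0]]]'
python3 -c "
from h import *
t=np.load('top0.npz')
print(ray(t,(201.6,205.6),.044),ray(t,(201.2,206.5),.017))
for g in((210.9,176.9),(191.2,236.8),(180.9,267.8)):print(ray(t,g,.011))
go(.50,.165,.13)"
```

```text
clock: 3.98
position: [0.5657, -0.1518, 0.1328]
tool_rot: [0.005, 0.128, 0.992, -0.0]
contact_force: [1.4, 0.3, -0.9]
width: 0.0513
finger_force: 42.5
[0.54315785 0.16185662 0.044     ] [0.54530566 0.16711805 0.017     ]
[0.62181506 0.14734098 0.011     ]
[0.47047864 0.18909397 0.011     ]
[0.39448928 0.21031045 0.011     ]
go [144.2 289.7   1.4] [ 0.001  0.011 -0.001]
```

```bash
python3 -m jog '[[[255,144,290,-5,0,0,0],[255,144,290,-5,0,0,0],[255,144,290,-5,0,0,0],[255,144,290,-5,0,0,0],[255,144,290,-5,0,0,0],[255,144,290,-5,0,0,0],[255,144,290,-5,0,0,0],[255,144,290,-5,0,0,0],[255,144,290,-5,0,0,0],[255,144,290,-5,0,0,0]]]'
python3 -c "
from h import *
st();c=cam('wrist');cv2.imwrite('pics/w2.png',c['image']);np.savez('w2.npz',**c)
print(proj(c,(.544,.164,.047)))
go(.544,.165,.13)"
```

```text
clock: 4.82
position: [0.4952, 0.1692, 0.1317]
tool_rot: [-0.001, 0.125, 0.992, 0.0]
contact_force: [0.2, -1.1, -2.2]
width: 0.0512
finger_force: 42.6
t 4.82 pos [0.4952 0.1692 0.1317] F [ 0.2 -1.1 -2.2] w 0.0512 ff 42.6
[288.86446411 280.06663587]
go [-47.1  10.5   1.7] [-0.001 -0.001  0.002]
```

View pics/w2.png

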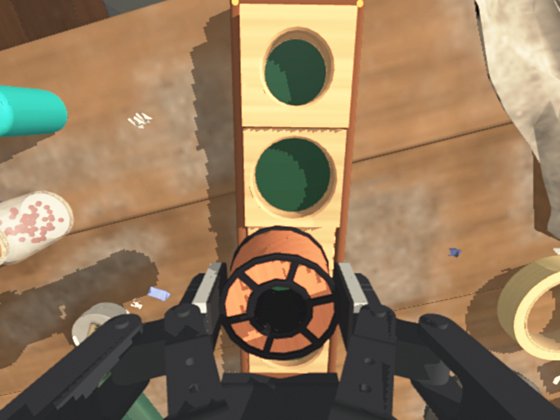

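```bash
python3 -c "
from h import *
c=np.load('w2.npz')
b=ray(c,(297.5,66),.037);j=ray(c,(291.5,177),.031)
k=[ray(c,p,.025) for p in((235,2),(361,2))]
u=(j-b)[:2];L=np.linalg.norm(u);print(b,j,L,u/L,np.degrees(np.arctan2(u[1],u[0])), j[:2]+u/L*.078,j[:2]+u/L*.156);print('bore',ray(c,(282,312),.16))
c2=np.load('top0.npz')
"
```

```text
[0.39296419 0.20745859 0.037     ] [0.46705476 0.18547523 0.031     ] 0.07728312353813219 [ 0.95869024 -0.28445215] -16.526103962962946 [0.5418326  0.16328797] [0.61661044 0.1411007 ]
bore [0.49585628 0.1695885  0.16      ]
```

```bash
python3 -m jog '[[[255,-23,5,5,0,0,0],[255,-46,10,15,0,0,0],[255,-46,10,35,0,0,0],[255,-46,10,50,0,0,0],[255,-46,10,65,0,0,0],[255,-46,10,80,0,0,0],[255,-46,10,92,0,0,0],[255,-46,10,98,0,0,0],[255,-46,10,98,0,0,0]]]'
python3 -c "
from h import *
go(.5435,.165,.026)"
```

```text
clock: 5.62
position: [0.5428, 0.1625, 0.0328]
tool_rot: [-0.001, 0.129, 0.992, -0.001]
contact_force: [-0.6, 0.4, -1.1]
width: 0.0513
finger_force: 42.5
go [-0.   2.6  6.8] [-0.002 -0.002 -0.002]
```

```bash
python3 -m jog '[[[255,0,2,3,0,0,0],[255,0,2,6,0,0,0],[255,0,2,8,0,0,0],[255,0,2,8,0,0,0]]]'
python3 -m jog '[[[0,0,0,0,0,0,0],[0,0,0,0,0,0,0],[0,0,0,0,0,0,0],[0,0,0,0,0,0,0],[0,0,0,0,0,0,0],[0,0,0,0,0,0,0]]]'
python3 -m jog '[[[0,0,0,-20,0,0,0],[0,0,0,-60,0,0,0],[0,0,0,-100,0,0,0],[0,0,0,-120,0,0,0],[0,0,0,-120,0,0,0]]]'
python3 -c "
from h import *
for n in('wrist','top'):
  c=cam(n);cv2.imwrite(f'pics/{n}3.png',c['image']);np.savez(f'{n}3.npz',**c)
go(.551,-.247,.145)"
```

```text
clock: 5.95
position: [0.5442, 0.1665, 0.0263]
tool_rot: [0.0, 0.128, 0.992, 0.0]
contact_force: [0.3, 0.6, -0.3]
width: 0.0512
finger_force: 42.6
clock: 6.45
position: [0.5442, 0.1663, 0.0263]
tool_rot: [0.0, 0.128, 0.992, 0.0]
contact_force: [0.5, -0.0, 0.8]
width: 0.0855
finger_force: 0.0
clock: 6.87
position: [0.5475, 0.1672, 0.1511]
tool_rot: [0.004, 0.128, 0.992, 0.002]
contact_force: [0.2, 0.0, -1.0]
width: 0.0853
finger_force: 0.0
go [-111.3 -398.3    1.7] [ 0.001  0.002 -0.   ]
```

View pics/wrist3.png

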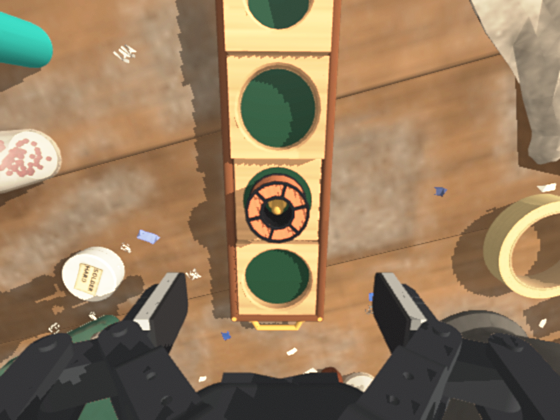

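The spool sits on the spindle, seen at (277,208), with the brass tip showing through its bore. Next is the blue jar.

```bash
python3 -m jog '[[[0,-111,-398,2,0,0,0],[0,-111,-398,2,0,0,0],[0,-111,-398,2,0,0,0],[0,-111,-398,2,0,0,0],[0,-111,-398,2,0,0,0],[0,-111,-398,2,0,0,0],[0,-111,-398,2,0,0,0],[0,-111,-398,2,0,0,0],[0,-111,-398,2,0,0,0],[0,-111,-398,2,0,0,0]]]'
python3 -m jog '[[[0,0,0,0,0,0,0],[0,0,0,0,0,0,0],[0,0,0,0,0,0,0]]]'
python3 -c "
from h import *
c=np.load('wrist3.npz')
print('jar',ray(c,(279.5,107),.031),'dish',ray(c,(277,276),.016))
c=cam('wrist');print(proj(c,(.551,-.247,.067)),proj(c,(.551,-.247,0)));cv2.imwrite('pics/w4.png',c['image'][150:])
go(.551,-.247,.02)"
```

```text
clock: 7.8
position: [0.5485, -0.2491, 0.1421]
tool_rot: [-0.002, 0.129, 0.992, 0.0]
contact_force: [0.2, -0.2, 0.3]
width: 0.0858
finger_force: 0.0
clock: 8.05
position: [0.5491, -0.246, 0.1424]
tool_rot: [-0.002, 0.128, 0.992, 0.001]
contact_force: [0.8, 1.1, -0.2]
width: 0.0855
finger_force: 0.0
jar [0.46862037 0.18806871 0.031     ] dish [0.61827099 0.1464309  0.016     ]
[279.2704014  229.42389479] [279.216837   204.60486029]
go [ -2.3  -2.  122.7] [ 0.002 -0.003  0.002]
```

View pics/w4.png

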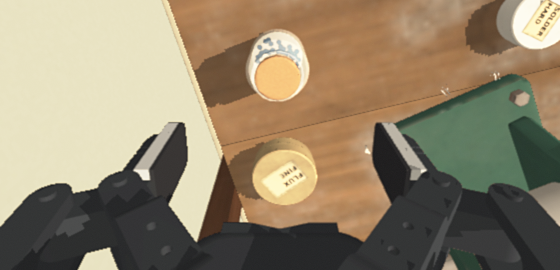

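The cork is at (278,227), where it was predicted, so I descend.

```bash
python3 -m jog '[[[0,-2,-2,30,0,0,0],[0,-2,-2,65,0,0,0],[0,-2,-2,95,0,0,0],[0,-2,-2,115,0,0,0],[0,-2,-2,123,0,0,0],[0,-2,-2,123,0,0,0],[0,-2,-2,123,0,0,0]]]'
python3 -m jog '[[[255,0,0,0,0,0,0],[255,0,0,0,0,0,0],[255,0,0,0,0,0,0],[255,0,0,0,0,0,0],[255,0,0,0,0,0,0],[255,0,0,0,0,0,0],[255,0,0,0,0,0,0],[255,0,0,0,0,0,0]]]' 40
python3 -m jog '[[[255,0,0,-20,0,0,0],[255,0,0,-60,0,0,0],[255,0,0,-100,0,0,0],[255,0,0,-120,0,0,0],[255,0,0,-120,0,0,0]]]'
python3 -c "
from h import *
go(.4685,.187,.14)"
```

```text
clock: 8.68
position: [0.5522, -0.2479, 0.0213]
tool_rot: [-0.0, 0.127, 0.992, 0.0]
contact_force: [1.1, -0.1, 0.4]
width: 0.0854
finger_force: 0.0
clock: 9.35
position: [0.5527, -0.2496, 0.0229]
tool_rot: [0.001, 0.128, 0.992, -0.0]
contact_force: [-0.4, 0.6, 5.1]
width: 0.0483
finger_force: 40.7
clock: 9.77
position: [0.5553, -0.2512, 0.1472]
tool_rot: [0.006, 0.128, 0.992, -0.001]
contact_force: [-0.0, -0.2, -0.3]
width: 0.0481
finger_force: 41.8
go [195.5 401.6   4.5] [-0.001  0.011 -0.001]
```

```bash
python3 -m jog '[[[255,195,402,0,0,0,0],[255,195,402,0,0,0,0],[255,195,402,0,0,0,0],[255,195,402,0,0,0,0],[255,195,402,0,0,0,0],[255,195,402,0,0,0,0],[255,195,402,0,0,0,0],[255,195,402,0,0,0,0],[255,195,402,0,0,0,0],[255,195,402,0,0,0,0]]]' >/dev/null
python3 -m jog '[[[255,15,25,0,0,0,0],[255,15,25,0,0,0,0],[255,15,25,0,0,0,0]]]'
python3 -c "
from h import *
go(.4685,.187,.08);c=cam('wrist');cv2.imwrite('pics/w5.png',c['image'])"
```

```text
clock: 10.85
position: [0.4617, 0.1898, 0.1407]
tool_rot: [-0.0, 0.125, 0.992, 0.0]
contact_force: [0.5, 0.3, -0.2]
width: 0.0485
finger_force: 41.8
go [-7.3 -1.  60.7] [ 0.    -0.001  0.005]
```

View pics/w5.png

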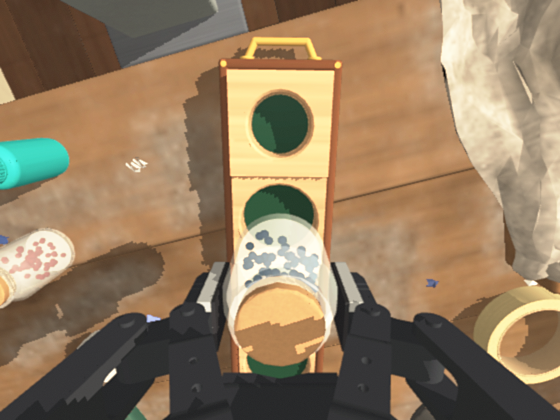

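The jar is held straight, lined up with the well at column 279. Lowering.

```bash
python3 -m jog '[[[255,-7,-1,20,0,0,0],[255,-7,-1,40,0,0,0],[255,-7,-1,60,0,0,0],[255,-7,-1,75,0,0,0],[255,-7,-1,88,0,0,0],[255,-7,-1,98,0,0,0],[255,-7,-1,104,0,0,0],[255,-7,-1,106,0,0,0],[255,-7,-1,106,0,0,0]]]'
```

```text
clock: 11.65
position: [0.4696, 0.1839, 0.0349]
tool_rot: [-0.0, 0.129, 0.992, -0.0]
contact_force: [-0.1, 0.5, -0.4]
width: 0.048
finger_force: 41.8
```

```bash
python3 -m jog '[[[255,0,1,1,0,0,0],[255,0,1,2,0,0,0],[255,0,1,2,0,0,0]]]'
python3 -m jog '[[[0,0,0,0,0,0,0],[0,0,0,0,0,0,0],[0,0,0,0,0,0,0],[0,0,0,0,0,0,0],[0,0,0,0,0,0,0],[0,0,0,0,0,0,0]]]'
python3 -m jog '[[[0,0,0,-20,0,0,0],[0,0,0,-60,0,0,0],[0,0,0,-100,0,0,0],[0,0,0,-125,0,0,0],[0,0,0,-125,0,0,0]]]'
python3 -c "
from h import *
c=cam('wrist');cv2.imwrite('pics/w6.png',c['image']);np.savez('w6.npz',**c)
print(proj(c,(.4685,.187,.078)))
go(.437,-.1415,.165)"
```

```text
clock: 11.9
position: [0.4703, 0.186, 0.0339]
tool_rot: [0.001, 0.128, 0.992, 0.0]
contact_force: [-0.5, 1.1, 2.0]
width: 0.0479
finger_force: 42.0
clock: 12.4
position: [0.4697, 0.1857, 0.0331]
tool_rot: [-0.0, 0.128, 0.992, -0.0]
contact_force: [0.0, -0.3, 0.0]
width: 0.0853
finger_force: 0.0
clock: 12.82
position: [0.473, 0.1869, 0.163]
tool_rot: [0.004, 0.128, 0.992, 0.003]
contact_force: [0.0, 0.2, 0.7]
width: 0.0853
finger_force: 0.0
[277.99542696 215.76983868]
go [ -49.9 -326.    -5.4] [ 0.004  0.005 -0.   ]
```

View pics/w6.png

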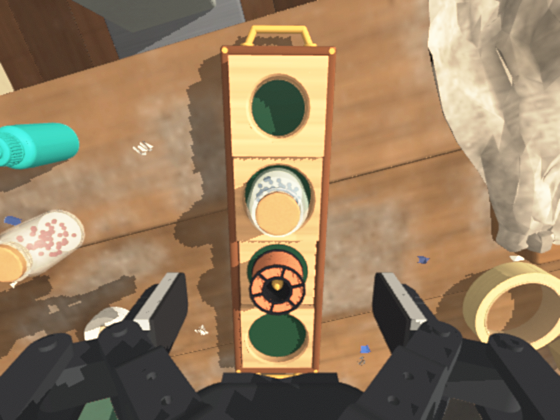

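The jar stands in its well, cork at (277,213). Next is the bottle.

```bash
python3 -m jog '[[[0,-50,-326,-5,0,0,0],[0,-50,-326,-5,0,0,0],[0,-50,-326,-5,0,0,0],[0,-50,-326,-5,0,0,0],[0,-50,-326,-5,0,0,0],[0,-50,-326,-5,0,0,0],[0,-50,-326,-5,0,0,0],[0,-50,-326,-5,0,0,0],[0,-50,-326,-5,0,0,0],[0,-50,-326,-5,0,0,0]]]'
python3 -c "
from h import *
c=np.load('w6.npz');print('well',ray(c,(278,106),.037))
c=cam('wrist');cv2.imwrite('pics/w7.png',c['image']);np.savez('w7.npz',**c)
print(proj(c,(.437,-.1415,.1)),proj(c,(.437,-.1415,.065)))
go(.437,-.1415,.034)"
```

```text
clock: 13.7
position: [0.4338, -0.1449, 0.1622]
tool_rot: [-0.001, 0.131, 0.991, -0.0]
contact_force: [0.0, 0.2, 0.1]
width: 0.0851
finger_force: 0.0
well [0.39300395 0.20701396 0.037     ]
[286.3638104  236.15442043] [285.48154652 220.01495297]
go [ -2.8   1.9 128.1] [ 0.    -0.003 -0.003]
```

View pics/w7.png

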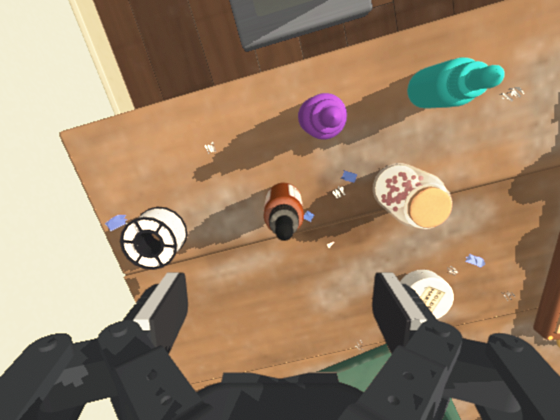

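The bulb tip is at (285,232), about 2 mm nearer than predicted. I correct x and descend.

```bash
python3 -m jog '[[[0,-1,2,20,0,0,0],[0,-1,2,45,0,0,0],[0,-1,2,75,0,0,0],[0,-1,2,100,0,0,0],[0,-1,2,118,0,0,0],[0,-1,2,126,0,0,0],[0,-1,2,127,0,0,0],[0,-1,2,127,0,0,0]]]'
python3 -m jog '[[[255,0,0,0,0,0,0],[255,0,0,0,0,0,0],[255,0,0,0,0,0,0],[255,0,0,0,0,0,0],[255,0,0,0,0,0,0],[255,0,0,0,0,0,0],[255,0,0,0,0,0,0],[255,0,0,0,0,0,0],[255,0,0,0,0,0,0]]]' 35
python3 -m jog '[[[255,0,0,-20,0,0,0],[255,0,0,-55,0,0,0],[255,0,0,-90,0,0,0],[255,0,0,-105,0,0,0],[255,0,0,-105,0,0,0]]]'
python3 -c "
from h import *
go(.3935,.207,.145)"
```

```text
clock: 14.42
position: [0.4367, -0.1393, 0.0358]
tool_rot: [-0.001, 0.127, 0.992, 0.0]
contact_force: [-0.2, 0.0, 0.3]
width: 0.0852
finger_force: 0.0
clock: 15.17
position: [0.4373, -0.1412, 0.037]
tool_rot: [0.001, 0.128, 0.992, -0.0]
contact_force: [0.1, -1.1, 6.1]
width: 0.0311
finger_force: 34.0
clock: 15.58
position: [0.4389, -0.1413, 0.1445]
tool_rot: [0.004, 0.128, 0.992, -0.0]
contact_force: [0.3, -0.6, -1.3]
width: 0.0311
finger_force: 35.2
go [132.4 325.3  -1.4] [ 0.     0.007 -0.001]
```

```bash
python3 -m jog '[[[255,18,193,0,0,0,0],[255,18,193,0,0,0,0],[255,18,193,0,0,0,0],[255,18,193,0,0,0,0],[255,18,193,0,0,0,0],[255,130,325,0,0,0,0],[255,130,325,0,0,0,0],[255,130,325,0,0,0,0],[255,130,325,0,0,0,0],[255,130,325,0,0,0,0]]]'
python3 -m jog '[[[255,0,0,0,0,0,0],[255,0,0,0,0,0,0]]]'
python3 -c "
from h import *
go(.3935,.207,.08);c=cam('wrist');cv2.imwrite('pics/w8.png',c['image'])"
```

```text
clock: 16.42
position: [0.3891, 0.2137, 0.14]
tool_rot: [-0.002, 0.122, 0.993, 0.001]
contact_force: [0.7, 0.5, -0.7]
width: 0.0314
finger_force: 35.2
clock: 16.58
position: [0.393, 0.2064, 0.1405]
tool_rot: [-0.0, 0.127, 0.992, -0.001]
contact_force: [0.4, 0.4, -1.1]
width: 0.0313
finger_force: 35.2
go [-0.4  0.8 60.5] [-0.001 -0.001  0.001]
```

View pics/w8.png

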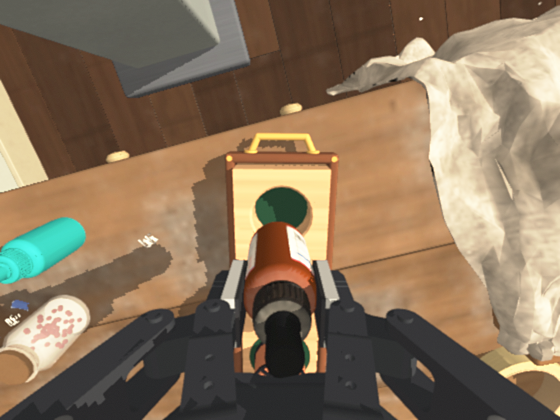

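The bottle is upright over the narrow well, seen at (282,208). Lowering.

```bash
python3 -m jog '[[[255,0,1,20,0,0,0],[255,0,1,40,0,0,0],[255,0,1,58,0,0,0],[255,0,1,72,0,0,0],[255,0,1,82,0,0,0],[255,0,1,89,0,0,0],[255,0,1,93,0,0,0],[255,0,1,94,0,0,0],[255,0,1,94,0,0,0],[255,0,1,94,0,0,0]]]'
```

```text
clock: 17.47
position: [0.3942, 0.205, 0.0478]
tool_rot: [0.0, 0.13, 0.992, -0.001]
contact_force: [0.3, -3.3, 4.5]
width: 0.0314
finger_force: 35.2
```

```bash
python3 -m jog '[[[0,0,0,0,0,0,0],[0,0,0,0,0,0,0],[0,0,0,0,0,0,0],[0,0,0,0,0,0,0],[0,0,0,0,0,0,0],[0,0,0,0,0,0,0]]]'
python3 -m jog '[[[0,0,0,-15,0,0,0],[0,0,0,-50,0,0,0],[0,0,0,-90,0,0,0],[0,0,0,-120,0,0,0],[0,0,0,-120,0,0,0]]]'
python3 -c "
from h import *
c=cam('wrist');cv2.imwrite('pics/w9.png',c['image'])
go(.572,-.027,.15)"
```

```text
clock: 17.97
position: [0.3939, 0.2079, 0.0471]
tool_rot: [0.0, 0.128, 0.992, 0.0]
contact_force: [-0.2, -0.1, -0.2]
width: 0.0852
finger_force: 0.0
clock: 18.38
position: [0.3968, 0.2094, 0.1718]
tool_rot: [0.004, 0.128, 0.992, 0.003]
contact_force: [0.5, 0.9, 0.4]
width: 0.0854
finger_force: 0.0
go [-230.4 -183.7   19.8] [0.005 0.004 0.   ]
```

View pics/w9.png

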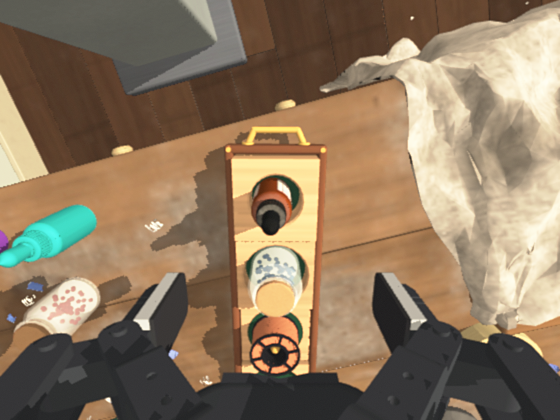

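The bottle stands in its well, bulb at (269,220), and the jar and spool are undisturbed. Next is the tin.

```bash
python3 -m jog '[[[0,-230,-184,10,0,0,0],[0,-230,-184,10,0,0,0],[0,-230,-184,10,0,0,0],[0,-230,-184,10,0,0,0],[0,-230,-184,10,0,0,0],[0,-230,-184,10,0,0,0],[0,-230,-184,10,0,0,0],[0,-230,-184,10,0,0,0],[0,-230,-184,10,0,0,0],[0,-230,-184,10,0,0,0]]]'
python3 -c "
from h import *
c=cam('wrist');im=c['image']
h=cv2.cvtColor(im,cv2.COLOR_BGR2HSV);p=proj(c,(.572,-.027,.025));print(p)
m=cv2.inRange(h,(0,0,120),(180,70,255));w=np.zeros_like(m);cv2.circle(w,tuple(int(v) for v in p),50,255,-1);m=cv2.morphologyEx(m&w,cv2.MORPH_CLOSE,np.ones((9,9)))
k=max(cv2.findContours(m,0,1)[0],key=cv2.contourArea);e=cv2.fitEllipse(cv2.convexHull(k));print(e,ray(c,e[0],.017))
cv2.imwrite('pics/w10.png',im[100:])
go(.572,-.027,.012)"
```

```text
clock: 19.27
position: [0.5682, -0.0285, 0.1556]
tool_rot: [-0.002, 0.128, 0.992, 0.0]
contact_force: [-1.7, 0.8, 0.8]
width: 0.0853
finger_force: 0.0
[282.76427992 209.51491483]
((282.773681640625, 206.0609588623047), (56.487586975097656, 57.08190155029297), 44.22521209716797) [ 0.57112293 -0.02668404  0.017     ]
go [ -4.5   1.3 143.8] [ 0.    -0.004  0.001]
```

View pics/w10.png

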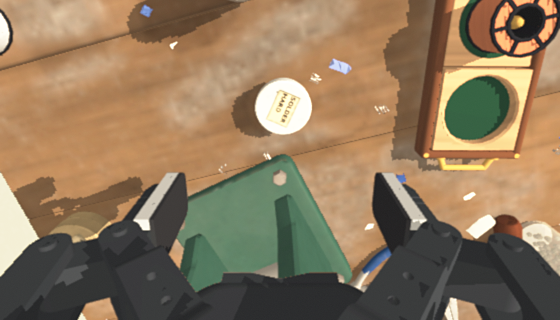

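The tin lid is centred at (283,206), which gives (.571,-.027). Mill clearance looks fine.

```bash
python3 -m jog '[[[0,-3,1,30,0,0,0],[0,-3,1,65,0,0,0],[0,-3,1,95,0,0,0],[0,-3,1,120,0,0,0],[0,-3,1,136,0,0,0],[0,-3,1,143,0,0,0],[0,-3,1,143,0,0,0],[0,-3,1,143,0,0,0]]]'
python3 -m jog '[[[255,0,0,0,0,0,0],[255,0,0,0,0,0,0],[255,0,0,0,0,0,0],[255,0,0,0,0,0,0],[255,0,0,0,0,0,0],[255,0,0,0,0,0,0],[255,0,0,0,0,0,0],[255,0,0,0,0,0,0]]]' 35
python3 -m jog '[[[255,0,0,-20,0,0,0],[255,0,0,-60,0,0,0],[255,0,0,-90,0,0,0],[255,0,0,-110,0,0,0],[255,0,0,-110,0,0,0]]]'
python3 -c "
from h import *
go(.6185,.145,.125)"
```

```text
clock: 19.98
position: [0.5723, -0.0272, 0.0144]
tool_rot: [-0.0, 0.127, 0.992, 0.0]
contact_force: [-0.1, -0.8, -0.3]
width: 0.0852
finger_force: 0.0
clock: 20.65
position: [0.5735, -0.0283, 0.0158]
tool_rot: [0.001, 0.128, 0.992, 0.0]
contact_force: [-0.2, 1.1, 6.9]
width: 0.0482
finger_force: 34.8
clock: 21.07
position: [0.5759, -0.0289, 0.1291]
tool_rot: [0.005, 0.128, 0.992, 0.001]
contact_force: [0.8, 0.3, -0.7]
width: 0.0478
finger_force: 36.4
go [  3.1 179.    4.5] [ 0.002  0.009 -0.001]
```

```bash
python3 -m jog '[[[255,44,168,0,0,0,0],[255,44,168,0,0,0,0],[255,44,168,0,0,0,0],[255,44,168,0,0,0,0],[255,3,179,0,0,0,0],[255,3,179,0,0,0,0],[255,3,179,0,0,0,0],[255,3,179,0,0,0,0],[255,3,179,0,0,0,0]]]'
python3 -c "
from h import *
go(.6185,.145,.026)"
```

```text
clock: 21.82
position: [0.6136, 0.1443, 0.1235]
tool_rot: [-0.001, 0.129, 0.992, -0.001]
contact_force: [-1.0, 0.9, -1.1]
width: 0.0483
finger_force: 36.5
go [-4.7  2.1 97.5] [-0.001 -0.002 -0.001]
```

```bash
python3 -m jog '[[[255,-3,2,20,0,0,0],[255,-3,2,40,0,0,0],[255,-3,2,60,0,0,0],[255,-3,2,75,0,0,0],[255,-3,2,86,0,0,0],[255,-3,2,93,0,0,0],[255,-3,2,96,0,0,0],[255,-3,2,97,0,0,0],[255,-3,2,97,0,0,0]]]'
python3 -m jog '[[[255,0,0,0,0,0,0],[255,0,0,0,0,0,0]]]'
```

```text
clock: 22.57
position: [0.619, 0.1465, 0.0276]
tool_rot: [0.0, 0.128, 0.992, 0.0]
contact_force: [0.2, -0.6, -0.0]
width: 0.0482
finger_force: 36.5
clock: 22.73
position: [0.6193, 0.1468, 0.028]
tool_rot: [0.001, 0.128, 0.992, 0.0]
contact_force: [0.6, -0.8, -0.8]
width: 0.0482
finger_force: 36.5
```

```bash
python3 -m jog '[[[255,0,0,1,0,0,0],[255,0,0,2,0,0,0],[255,0,0,2,0,0,0],[255,0,0,2,0,0,0]]]'
```

```text
clock: 23.07
position: [0.6193, 0.1469, 0.0269]
tool_rot: [0.001, 0.128, 0.992, 0.0]
contact_force: [-1.0, 0.7, 7.6]
width: 0.0481
finger_force: 37.5
```

Contact is 7.6 N, so the tin is seated. Releasing and backing off.

```bash
python3 -m jog '[[[0,0,0,0,0,0,0],[0,0,0,0,0,0,0],[0,0,0,0,0,0,0],[0,0,0,0,0,0,0],[0,0,0,0,0,0,0],[0,0,0,0,0,0,0]]]'
python3 -m jog '[[[0,0,0,-15,0,0,0],[0,0,0,-50,0,0,0],[0,0,0,-90,0,0,0],[0,0,0,-130,0,0,0],[0,0,0,-170,0,0,0],[0,0,0,-170,0,0,0]]]'
python3 -c "
from h import *
st()
a=cam('wrist')['image'];b=cam('scene')['image'][130:340,130:410]
cv2.imwrite('pics/w11.png',np.hstack([cv2.resize(a,(400,300)),cv2.resize(b,(400,300))]))"
```

```text
clock: 23.57
position: [0.6186, 0.1465, 0.025]
tool_rot: [-0.0, 0.128, 0.992, -0.0]
contact_force: [0.2, 0.0, 0.8]
width: 0.0852
finger_force: 0.0
clock: 24.07
position: [0.6242, 0.1471, 0.2035]
tool_rot: [0.007, 0.128, 0.992, 0.003]
contact_force: [1.6, 0.3, -0.0]
width: 0.0854
finger_force: 0.0
t 24.07 pos [0.6242 0.1471 0.2035] F [ 1.6  0.3 -0. ] w 0.0854 ff 0.0
```

View pics/w11.png

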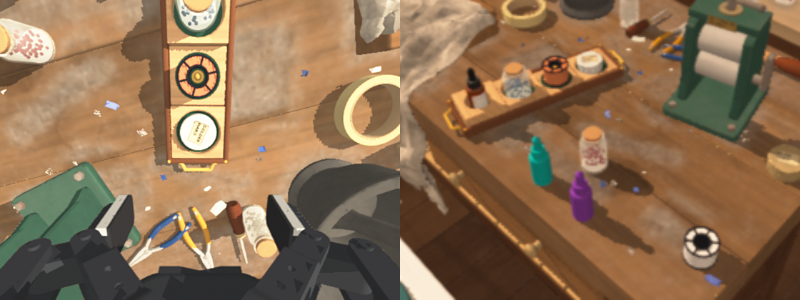

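All four are upright and seated: tin at (199,131), spool at (198,75) and jar at (199,15) in the wrist half, bottle at (477,90) in the scene half. The red jar, the silver spool and the coloured bottles are still in place, and the gripper is clear.

```bash
python3 -m jog '[[[0,0,0,0,0,0,0],[0,0,0,0,0,0,0],[0,0,0,0,0,0,0]]]' >/dev/null; python3 -c "
from rig import robot
print(robot.finish_job())"
```

```text
the job is handed in; nothing more can be done
None
```

The caddy is packed as asked and handed in at about 24 s of the 104 s limit: copper spool on the spindle, blue jar, dropper bottle and white tin each in their places, with the silver spool and red jar left standing.

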